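Stack stepped desk trays, each offset on the lips of the one below

ROBOT

A 6-joint arm with a two-finger parallel gripper is mounted at the origin on a cart in front of the work surface, level with it; the furniture and walls round the work are solid. World frame = base frame: x ahead of the robot, y to its left, z up, the work surface at z = 0. Lengths are in m, angles in rad, forces in N, time in s.
With the tool pointing down it reaches from about 0.25 to 0.775 m from the base axis. Payload 8.9 kg.
Tool frame: the origin (TCP) lies at the very end of the fingers, on their centre line; the grasp point (between the pads) lies 19 mm behind it; z points along the fingers, y is the direction in which the jaws open and shut (so a half turn about z gives the same grasp; the last joint's range is limited). The gripper opens to 85 mm and grips with 20 to 120 N. Pads are 22 mm wide; open, the fingers measure 114 mm over their backs; the gripper's body (76 mm by 85 mm) begins 54 mm behind the grasp point. The pads swing forward as they close: fully open they stand 13 mm farther back than shut.
Start: joints at [1.02, 0.291, -0.153, 1.127, 0, 1.431], TCP at [0.21, 0.481, 0.231] pointing down, gripper open.
Joint ranges: [-2.52, 2.52], [-0.91, 1.74], [-1.3, 1.37], [-1.96, 2.02], [-1.52, 1.47], [-3.14, 3.14]. Speed limits (rad/s): [2.22, 2.22, 2.79, 3.14, 3.14, 3.14].

INTERFACE

Orientations are given as a unit quaternion [w, x, y, z].
In Python, from rig import arm gives the robot as it stands.
- The arm moves only by the tool send_rows, never from a script. Its argument "moves" is a list of rows, each an object with "dp": the shift along the tool's x, y, z in cm, a list of three; "twist": the turn about the tool's z in rad. A call has 1 to 5 rows; each row shifts and turns the commanded pose from where the row before left it, along the tool's axes as they then stand; what a row does not reach is not made up. A row lasts 1/8 s, in which the tool goes at most 62.5 mm and 10.7 degrees, less where a joint would pass 70% of its speed; a pose out of reach is approached as far as the arm can. A call with a gripper value outside its range is refused whole. "claw" is the opening, from -1 (shut) to 1 (fully open), so that 0 is half open, set as the call begins (left out, the last holds). The fingers move at their own pace and stop on an object; "grip_force" is the grip in N (left out, the last holds). Time passes only in rows, so rows that do not move let the fingers close. It gives the time, the measured TCP pose, the force and the opening at its end, in the units of the state.
- arm.sense(): the state, without advancing time (a new reading comes with each control period).
- arm.grab_frame(name): name is "side" or "top" or "wrist"; returns a dict with "pixels" (400x640x3 uint8, red, green, blue), "range_z" (400x640 float32, m along the optical axis (not along the pixel's ray), 0 where there is no reading), "fovy" (degrees; the focal length in pixels is half the picture's height over the tangent of half this angle, whatever the lens; pixels are square), "cx", "cy" (the principal point, pixels), "extrinsics" (4x4, takes a point from camera to world coordinates). Camera axes: x right, y down, z forward; pixel columns grow to the right and rows downward; lengths in m; the calibration is good to about 2 mm. A picture is of the moment at which its call begins.
- arm.job_done(): hands the job in, once; it reports no verdict.
The state is a dict: "t": time; "joints": joint angles; "dq": joint speeds; "joint_efforts": joint torques, N m; "ee_pos": TCP position; "tcp_rot": TCP orientation; "wrist_force": force on the tool from outside, world axes, zero at the start; "moment": the same for the moment, N m; "width": opening from 0.0 (shut) to 1.0 (fully open).
Only numpy, scipy, OpenCV 4.12 (cv2) and the standard library are available. Lean on these libraries where they do the work, as an engineer would, in place of code of your own. Each camera call takes 0.05 s, during which the arm holds its last target.

TASK

Finish the stepped stack of desk trays. Slide the loaded white middle tray along the dark bottom tray, without lifting it off or spilling it, further to the right the way it already overhangs, until its feet drop into the next notches one full step along and it sits down flat. Then set the blue tray on top, stepped back the other way by one notch so that it is straight above the bottom tray, with its feet down in the white tray's notches; leave the other things on the desk alone.

Things in the scene. Friction and masses are not known exactly. Their poses are not given: they have to be found in the camera images.
- bottom_centre (a point): Centre of the dark bottom tray, stuck to the desk; a pen lies in it. y is the long axis and points to the stack's left, z up. All three trays are alike but for colour: 60 mm wide (x), 164 mm long (y), 45 mm high, the same at both ends. This point is half-way up, 22.5 mm above the lowest point. Flat upright side walls, 60 mm over their outsides
- bottom_notch (a point): In the bottom tray, the notch in its lip 22 mm to the right (-y) of centre, 24 mm to +x, 7 mm under the lip top. Along both side walls' tops every tray has a lip 9 mm wide, 45 mm above its lowest point, notched on its inner side: notches 14 mm long, 22 and 66 mm either side of centre, so a tray seats straight above the one below or a step of 44 mm along y
- middle_foot (a point): Underside of a foot of the white tray, 22 mm to +y and 23 mm to +x of its centre, 4 mm above its lowest point. Every tray has feet 10 mm long, 5 mm tall at the notches' spacing, and two round skids 4 mm deeper, 136 mm long, that fit between the lips below with 1.5 mm play a side. Out of the notches a tray rides 5 mm higher on its feet and slides along y
- middle_end (a point): Middle of the outer face of the white tray's left (+y) end wall, 82 mm from its centre and 20 mm above its lowest point. Every tray has such low end walls, from 9 to 31.5 mm above its lowest point, with a blank label; a push of some 2 to 5 N here slides the loaded white tray, and once it has dropped the notches stop it
- middle_centre (a point): Centre (half-way up, 22.5 mm above its lowest point) of the white middle tray, about 0.35 kg with its load; y is its long axis. It starts riding on its feet on the bottom tray, 11 to 31 mm towards the bottom tray's -y (right). Home it is 44 mm to that side and this point is 36 mm above the bottom tray's centre
- top_centre (a point): Centre (half-way up, 22.5 mm above its lowest point) of the loose blue tray, 0.18 to 0.35 kg, standing on the desk; y is its long axis; grip it across its 60 mm width. Home it is 44 mm to the left (bottom tray's +y) of the white tray's centre, straight above the bottom tray, and this point is 36 mm above the white tray's
- highlighter: Black and yellow-green highlighter, 25 x 109 x 15 mm, lying loose in the white middle tray; origin under its centre
- eraser: Blue and white eraser, 19 x 43 x 12 mm, lying loose in the white middle tray; origin under its centre
- calculator: Calculator, 152 x 98 x 21 mm, a bystander near the front edge of the desk; origin under its centre
- stapler: Red stapler, 36 x 141 x 47 mm, a bystander near the front edge of the desk; origin under its centre
- correction_bottle: Small white and green bottle, 30 mm across and 74 mm tall, a bystander near the front edge of the desk; origin under its centre
Mind the look-alikes: they are no part of the job. What is shaped like the eraser but orange or yellow is not meant.

How it is judged:
By the outcome, as a careful person would: the job done as asked, in the order asked, and still so for the second after the job is handed in, with the robot touching nothing.
It also fails if it takes over 72 s, if anything falls off the work surface, if the arm or the gripper's body presses on something with over 40 N, if the wrist force passes 120 N, or if a joint passes its speed limit or range.

## Working session

There is one attempt and no reset: what is moved stays moved. The work goes in short steps, Python scripts to look and compute and a tool call to move; the robot and the scene stay as the last step left them, time stands still between calls to the robot, and variables do not carry over. Pictures are saved under pics/ and viewed, and the job is handed in when it is done.

Besides the shell and the picture viewer there is one more tool, called by a JSON object that holds its "api" and its "payload". send_rows: Moves the arm, as the interface text tells. Its arguments: {"type":"object","properties":{"moves":{"type":"array"},"claw":{"type":"number"},"grip_force":{"type":"number"}},"required":["moves"]}

```bash
ls; mkdir -p pics
cat > h.py <<'E'
import numpy as np, cv2, pickle
from rig import arm
def grab(n,tag):
    f=arm.grab_frame(n); cv2.imwrite(f'pics/{tag}.png',f['pixels'][:,:,::-1]); pickle.dump(f,open(f'{tag}.pkl','wb')); return f
def load(tag): return pickle.load(open(f'{tag}.pkl','rb'))
def foc(f): return 200/np.tan(np.radians(f['fovy'])/2)
def cloud(f):
    z=f['range_z'].astype(float); v,u=np.mgrid[:400,:640]; k=foc(f)
    P=np.stack([(u-f['cx'])/k*z,(v-f['cy'])/k*z,z],-1); E=np.array(f['extrinsics'])
    W=P@E[:3,:3].T+E[:3,3]; W[z==0]=np.nan; return W
def ray(f,u,v,h):
    E=np.array(f['extrinsics']);k=foc(f)
    d=E[:3,:3]@np.array([(u-f['cx'])/k,(v-f['cy'])/k,1]); o=E[:3,3]
    return o+d*(h-o[2])/d[2]
E
python3 - <<'E'
from h import *
print(arm.sense())
for n in ['side','top','wrist']:
    f=grab(n,n+'0'); print(n,f['fovy'],np.round(f['extrinsics'],3).tolist())
E
```

```text
pics
{'t': 0.0, 'joints': array([ 1.01970158e+00,  2.91277485e-01, -1.54118790e-01,  1.12667029e+00,
       -2.46520641e-05,  1.43149780e+00]), 'dq': array([-2.23516672e-03, -7.43120695e-05, -1.64820306e-03, -1.01401085e-03,
       -1.93937950e-04, -1.54035259e-03]), 'joint_efforts': array([ 5.28205448e-03, -5.37139428e+01,  3.31370115e+01,  1.57788873e-02,
       -1.61537940e-05, -6.88746809e-06]), 'ee_pos': array([0.20991405, 0.48074667, 0.23073655]), 'tcp_rot': array([-2.03313256e-04,  2.04446329e-01,  9.78877569e-01, -6.01822164e-04]), 'wrist_force': array([ 0.59454744, -0.56674693,  0.5005349 ]), 'moment': array([-0.03307228, -0.0121905 , -0.03957762]), 'width': 0.9990815420318588}
side 45.014509655559266 [[0.825, 0.428, -0.37, 0.878], [0.566, -0.634, 0.527, -0.642], [-0.009, -0.644, -0.765, 0.897], [0.0, 0.0, 0.0, 1.0]]
top 53.103155971598554 [[-0.024, -0.985, 0.169, 0.311], [-1.0, 0.02, -0.024, -0.042], [0.021, -0.17, -0.985, 0.982], [0.0, 0.0, 0.0, 1.0]]
wrist 59.88582773149738 [[0.401, 0.884, 0.24, 0.149], [0.916, -0.387, -0.106, 0.508], [-0.001, 0.263, -0.965, 0.374], [0.0, 0.0, 0.0, 1.0]]
```

View pics/top0.png

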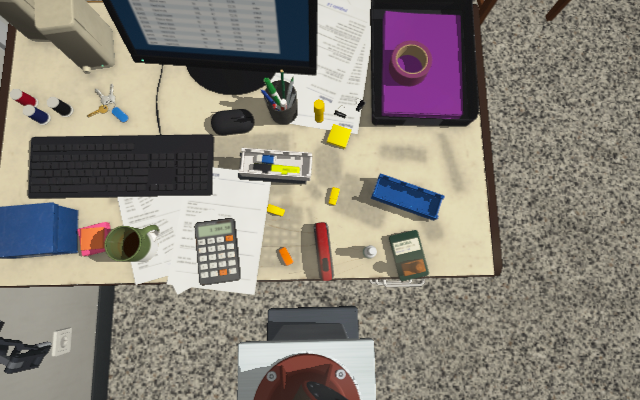

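View pics/side0.png

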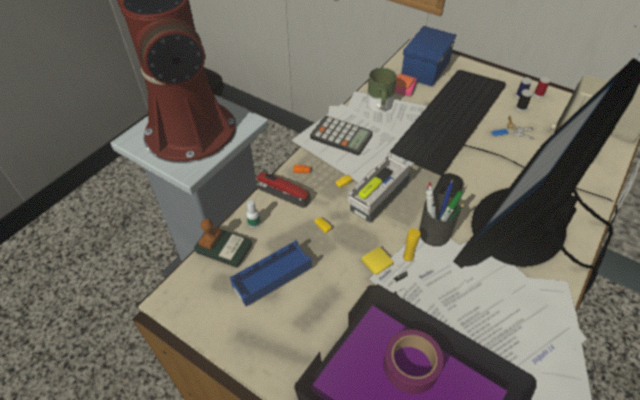

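View pics/wrist0.png

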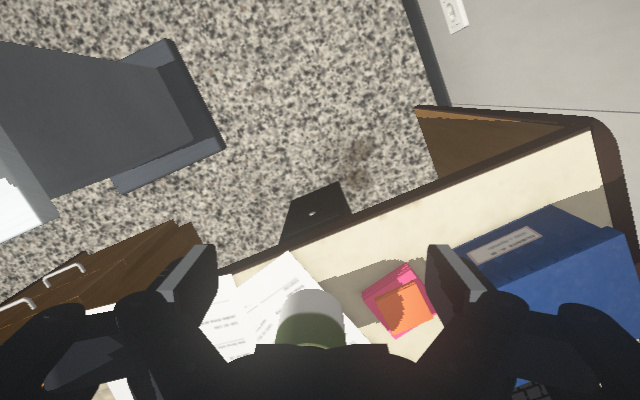

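The top view shows the white/dark stack at about (275,165) and the blue tray at (408,197). The look-alikes are a loose orange piece at (285,256) and yellow pieces at (275,210) and (333,196). Next I measure the trays.

Run:
```python
from h import *
f=load('top0'); W=cloud(f); p=f['pixels']; 
def rect(m,name):
    P=W[m]; P=P[~np.isnan(P).any(1)]
    r=cv2.minAreaRect((P[:,:2]*1000).astype(np.float32)); print(name,len(P),r,np.round(np.percentile(P[:,2],[1,50,90,99]),4)); return P
hsv=cv2.cvtColor(p,cv2.COLOR_RGB2HSV)
v,u=np.mgrid[:400,:640]
roi=(u>365)&(u<450)&(v>165)&(v<225)
rect(roi&(W[...,2]>.036)&(hsv[...,0]>95)&(hsv[...,0]<125)&(hsv[...,1]>120),'blue lip')
roi=(u>225)&(u<325)&(v>135)&(v<195)
for lo,hi in [(.03,.05),(.075,.095)]:
    rect(roi&(W[...,2]>lo)&(W[...,2]<hi),f'stack {lo}')
zz=W[...,2][roi]; print(np.histogram(zz[zz>.005],bins=np.arange(0,.12,.005)))
for t,(a,b,c,d) in {'s':(225,135,325,195),'b':(360,160,460,225)}.items():
    cv2.imwrite(f'pics/crop_{t}.png',cv2.resize(p[b:d,a:c,::-1],None,fx=7,fy=7,interpolation=cv2.INTER_CUBIC))
s=load('side0')['pixels']; cv2.imwrite('pics/crop_side.png',cv2.resize(s[140:230,330:430,::-1],None,fx=6,fy=6,interpolation=cv2.INTER_CUBIC))
```

```text
blue lip 444 ((484.9558410644531, -251.31619262695312), (160.90396118164062, 59.97867202758789), 69.16390991210938) [0.0365 0.0439 0.0463 0.0478]
stack 0.03 186 ((561.2203979492188, 70.61563110351562), (167.03013610839844, 59.11286926269531), 85.11235809326172) [0.0303 0.0418 0.0495 0.05  ]
stack 0.075 531 ((561.5289916992188, 60.7772102355957), (162.93515014648438, 61.189735412597656), 84.8025894165039) [0.0756 0.085  0.0874 0.0889]
(array([  0, 116,  27,  26,  34,  31,  38,  37,  58,  53, 595, 129, 199,
       403, 118,  46, 225, 259,   1,   0,   0,   0,   0]), array([0.   , 0.005, 0.01 , 0.015, 0.02 , 0.025, 0.03 , 0.035, 0.04 ,
       0.045, 0.05 , 0.055, 0.06 , 0.065, 0.07 , 0.075, 0.08 , 0.085,
       0.09 , 0.095, 0.1  , 0.105, 0.11 , 0.115]))
```

View pics/crop_s.png

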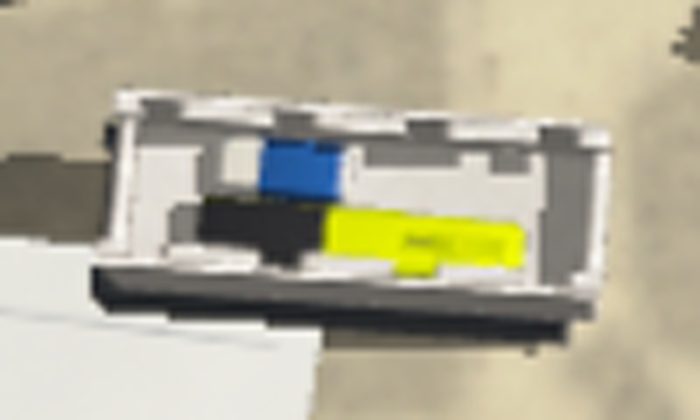

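View pics/crop_side.png

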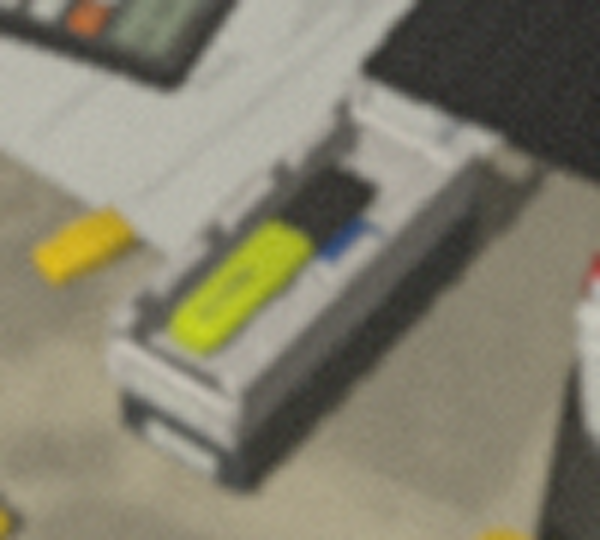

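View pics/crop_b.png

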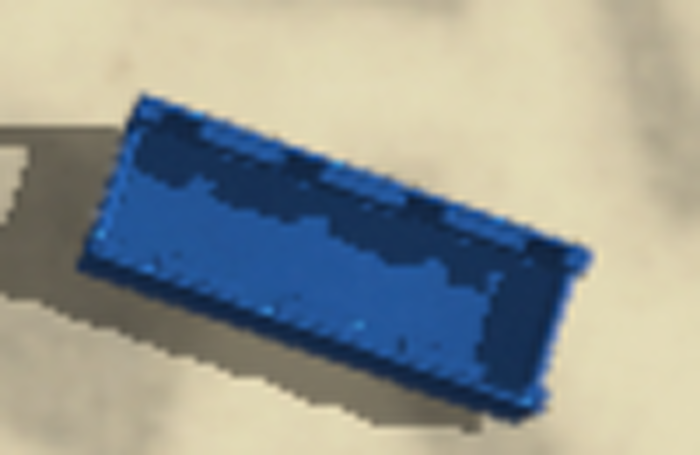

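```bash
cat >> h.py <<'E'
from scipy.spatial.transform import Rotation as Ro
def tool(s=None):
    s=s or arm.sense(); q=s['tcp_rot']; return s['ee_pos'],Ro.from_quat([q[1],q[2],q[3],q[0]]).as_matrix()
def plan(target,yaw_y):
    "yaw_y: world angle (deg) wanted for tool y axis (mod 180)"
    p,R=tool(); a=np.degrees(np.arctan2(R[1,1],R[0,1]))
    d=(yaw_y-a+90)%180-90
    # tool z down: twist + turns world yaw by -; 
    dp=R.T@(np.array(target)-p)*100
    print('tcp',np.round(p,4),'tool y angle',round(a,2),'dp cm (tool, before twist)',np.round(dp,2),'twist',round(-np.radians(d),4))
E
python3 - <<'E'
from h import *
p,R=tool(); print(np.round(R,3))
E=np.array(load('wrist0')['extrinsics']); print('cam in tool', np.round(R.T@(E[:3,3]-p),4)); print(np.round(R.T@E[:3,:3],3))
W=cloud(load('top0'))
for (u,v) in [(213,150),(213,185),(282,70),(282,90),(231,122),(250,65)]: print(u,v,np.round(W[v,u],3))
ax=np.array([np.cos(np.radians(84.9)),np.sin(np.radians(84.9)),0])
c=np.array([.5615,.0608,0]); t=c+ax*.125
t[2]=.20; plan(t,84.9-90)
E
```

```text
[[-0.916  0.4   -0.   ]
 [ 0.4    0.916 -0.001]
 [ 0.    -0.001 -1.   ]]
cam in tool [ 0.0664  0.0004 -0.1434]
[[-0.001 -0.965 -0.263]
 [ 1.    -0.001  0.   ]
 [-0.    -0.263  0.965]]
213 150 [0.617 0.225 0.008]
213 185 [ 0.53   0.225 -0.001]
282 70 [0.761 0.039 0.14 ]
282 90 [0.742 0.045 0.079]
231 122 [0.68  0.175 0.034]
250 65 [0.809 0.122 0.077]
tcp [0.21   0.4808 0.2309] tool y angle 66.4 dp cm (tool, before twist) [-45.06 -12.56   3.09] twist 1.248
```

{"api": "send_rows", "payload": {"moves": [{"dp": [0,0,0],"twist": 0.178},{"dp": [0,0,0],"twist": 0.178},{"dp": [0,0,0],"twist": 0.178},{"dp": [0,0,0],"twist": 0.178},{"dp": [0,0,0],"twist": 0.178}], "claw": -1}}

```text
t: 0.78
ee_pos: [0.21, 0.481, 0.2311]
tcp_rot: [0.0, 0.608, 0.794, -0.0]
wrist_force: [0.8, 0.1, -0.4]
width: 0.001
```

{"api": "send_rows", "payload": {"moves": [{"dp": [0,0,0],"twist": 0.178},{"dp": [0,0,0],"twist": 0.178},{"dp": [0,0,0],"twist": 0}]}}

```text
t: 1.15
ee_pos: [0.2101, 0.481, 0.2311]
tcp_rot: [0.0, 0.737, 0.676, -0.0]
wrist_force: [0.6, -0.2, 0.0]
width: 0.0
```

Run:
```python
from h import *
ax=np.array([np.cos(np.radians(84.9)),np.sin(np.radians(84.9)),0])
c=np.array([.5615,.0608,0]); t=c+ax*.125
t[2]=.20; plan(t,84.9-90); print(arm.sense()['t'])
```

```text
tcp [0.2101 0.481  0.2311] tool y angle -4.92 dp cm (tool, before twist) [-26.35  38.66   3.11] twist 0.0032
1.15
```

{"api": "send_rows", "payload": {"moves": [{"dp": [-3.3,4.85,0],"twist": 0.003},{"dp": [-3.3,4.85,0],"twist": 0},{"dp": [-3.3,4.85,0],"twist": 0},{"dp": [-3.3,4.85,0],"twist": 0},{"dp": [-3.3,4.85,0],"twist": 0}]}}

```text
t: 1.78
ee_pos: [0.4382, 0.2937, 0.2314]
tcp_rot: [-0.0, 0.737, 0.676, 0.0]
wrist_force: [0.3, 0.4, 0.2]
width: -0.001
```

{"api": "send_rows", "payload": {"moves": [{"dp": [-3.3,4.85,1.0],"twist": 0},{"dp": [-3.3,4.85,1.0],"twist": 0},{"dp": [-3.25,4.7,1.1],"twist": 0},{"dp": [0,0,0],"twist": 0}]}}

```text
t: 2.28
ee_pos: [0.5735, 0.1811, 0.1987]
tcp_rot: [-0.0, 0.738, 0.675, -0.001]
wrist_force: [-0.7, 0.6, -0.0]
width: 0.002
```

Run:
```python
from h import *
ax=np.array([np.cos(np.radians(84.9)),np.sin(np.radians(84.9)),0])
c=np.array([.5615,.0608,0]); t=c+ax*.125
t[2]=.20; plan(t,84.9-90)
grab('wrist','w1'); f=grab('top','t1')
cv2.imwrite('pics/t1c.png',cv2.resize(f['pixels'][80:240,180:340,::-1],None,fx=3.5,fy=3.5,interpolation=cv2.INTER_CUBIC))
```

```text
tcp [0.5735 0.1811 0.1987] tool y angle -5.14 dp cm (tool, before twist) [ 0.41 -0.13 -0.13] twist -0.0006
```

View pics/w1.png

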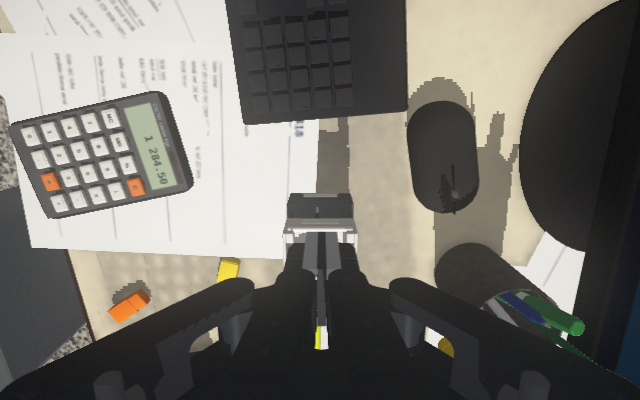

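The wrist view shows the dark tray's left end at (288–356, 195–218), with the white end wall just below it at about row 225. I measure the offset between them with depth.

Run:
```python
from h import *
f=load('w1'); W=cloud(f); p=f['pixels']
cv2.imwrite('pics/w1c.png',cv2.resize(p[180:260,270:370,::-1],None,fx=7,fy=7,interpolation=cv2.INTER_CUBIC))
psi=np.radians(-5.1); A=np.array([[np.cos(psi),np.sin(psi)],[-np.sin(psi),np.cos(psi)]])
L=(W[...,:2]-[.5615,.0608])@A.T*1000  # local to white estimate
for u in (291,300,320,350):
    print(u); print([(v,int(L[v,u,0]),round(float(L[v,u,1]),1),round(float(W[v,u,2]*1000))) for v in range(186,246,2)])
```

```text
291
[(186, -29, 101.4, 5), (188, -29, 99.4, 5), (190, -29, 97.2, 4), (192, -29, 95.4, 5), (194, -28, 96.2, 16), (196, -27, 96.4, 23), (198, -27, 95.8, 28), (200, -26, 95.3, 33), (202, -25, 96.2, 42), (204, -25, 94.8, 44), (206, -25, 93.4, 46), (208, -25, 91.4, 45), (210, -25, 89.8, 46), (212, -25, 87.7, 45), (214, -26, 82.7, 36), (216, -26, 81.5, 39), (218, -25, 84.6, 53), (220, -24, 84.7, 58), (222, -24, 84.8, 63), (224, -24, 84.6, 68), (226, -23, 84.5, 72), (228, -23, 83.6, 74), (230, -23, 81.5, 73), (232, -22, 84.2, 84), (234, -22, 83.5, 87), (236, -22, 81.4, 86), (238, -22, 80.0, 87), (240, -22, 78.4, 87), (242, -22, 77.1, 88), (244, -25, 60.4, 54)]
300
[(186, -19, 101.5, 5), (188, -20, 99.3, 4), (190, -20, 97.2, 4), (192, -20, 95.4, 5), (194, -19, 96.3, 16), (196, -18, 96.4, 23), (198, -18, 95.7, 28), (200, -18, 94.8, 31), (202, -18, 93.3, 33), (204, -19, 85.1, 13), (206, -19, 82.8, 12), (208, -19, 80.8, 12), (210, -19, 78.7, 12), (212, -19, 77.0, 14), (214, -19, 75.1, 14), (216, -20, 72.7, 13), (218, -17, 85.1, 54), (220, -17, 84.1, 57), (222, -16, 84.6, 63), (224, -16, 84.3, 67), (226, -16, 84.6, 72), (228, -16, 83.0, 73), (230, -16, 81.3, 73), (232, -17, 71.7, 53), (234, -17, 70.4, 55), (236, -17, 68.1, 54), (238, -17, 66.6, 55), (240, -17, 64.3, 54), (242, -17, 62.0, 53), (244, -7, 128.0, 207)]
320Traceback (most recent call last):
  File "<stdin>", line 7, in <module>
ValueError: cannot convert float NaN to integer
```

View pics/w1c.png

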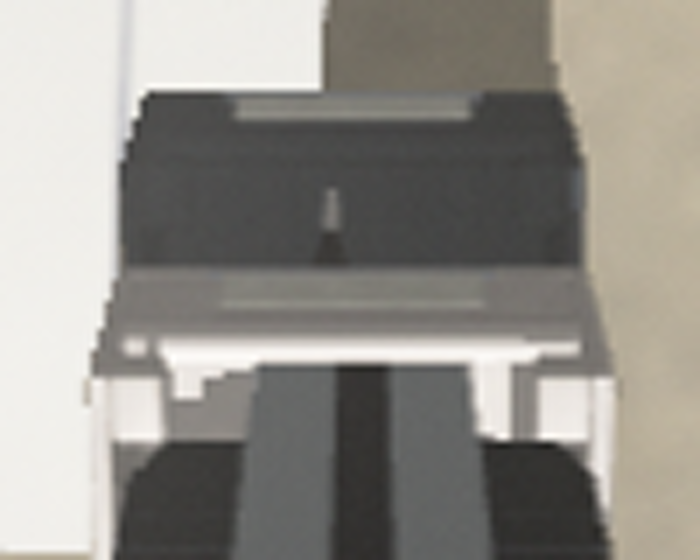

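{"api": "send_rows", "payload": {"moves": [{"dp": [0,-0.13,4.5],"twist": 0},{"dp": [0,0,5],"twist": 0},{"dp": [0,0,3.4],"twist": 0},{"dp": [0,0,1.45],"twist": 0},{"dp": [0,0,0],"twist": 0}]}}

```text
t: 3.0
ee_pos: [0.5696, 0.1848, 0.0569]
tcp_rot: [-0.0, 0.738, 0.675, -0.0]
wrist_force: [-1.4, -0.1, 0.3]
width: 0.002
```

{"api": "send_rows", "payload": {"moves": [{"dp": [-1.0,0,0],"twist": 0},{"dp": [-0.7,0,0],"twist": 0},{"dp": [-0.3,0,0],"twist": 0},{"dp": [0,0,0],"twist": 0}]}}

```text
t: 3.5
ee_pos: [0.5687, 0.1639, 0.0572]
tcp_rot: [0.0, 0.738, 0.674, 0.0]
wrist_force: [-0.4, 0.5, 0.7]
width: 0.002
```

{"api": "send_rows", "payload": {"moves": [{"dp": [-0.2,0.2,0.2],"twist": 0},{"dp": [-0.2,0,0],"twist": 0},{"dp": [-0.2,0,0],"twist": 0},{"dp": [-0.2,0,0],"twist": 0},{"dp": [-0.2,0,0],"twist": 0}]}}

```text
t: 4.12
ee_pos: [0.5695, 0.1542, 0.0548]
tcp_rot: [-0.0, 0.738, 0.675, 0.0]
wrist_force: [0.0, 2.0, -0.5]
width: 0.0
```

{"api": "send_rows", "payload": {"moves": [{"dp": [-0.25,0,0],"twist": 0},{"dp": [-0.25,0,0],"twist": 0},{"dp": [-0.25,0,0],"twist": 0},{"dp": [-0.25,0,0],"twist": 0}]}}

```text
t: 4.62
ee_pos: [0.5686, 0.144, 0.0548]
tcp_rot: [-0.0, 0.738, 0.675, 0.0]
wrist_force: [-0.3, 2.0, -0.5]
width: 0.0
```

```bash
cat >> h.py <<'E'
def white(tag):
    f=grab('top',tag); W=cloud(f); v,u=np.mgrid[:400,:640]
    roi=(u>225)&(u<345)&(v>135)&(v<200)&(W[...,2]>.072)&(W[...,2]<.1)
    P=W[roi]; sat=cv2.cvtColor(f['pixels'],cv2.COLOR_RGB2HSV)[...,1][roi]; P=P[sat<60]
    r=cv2.minAreaRect((P[:,:2]*1000).astype(np.float32)); print('white',len(P),r,'lip z',np.round(np.percentile(P[:,2],[50,75,90]),4))
    cv2.imwrite(f'pics/{tag}c.png',cv2.resize(f['pixels'][110:220,215:345,::-1],None,fx=6,fy=5,interpolation=cv2.INTER_CUBIC))
E
python3 -c "
from h import *
white('t2');print(arm.sense()['ee_pos'],arm.sense()['wrist_force'])"
```

```text
white 596 ((560.96484375, 51.656639099121094), (168.5771026611328, 61.50019454956055), 84.6812515258789) lip z [0.0847 0.0859 0.0871]
[0.56855994 0.14372882 0.05481853] [-0.27481746  1.03705854  0.20638522]
```

View pics/t2c.png

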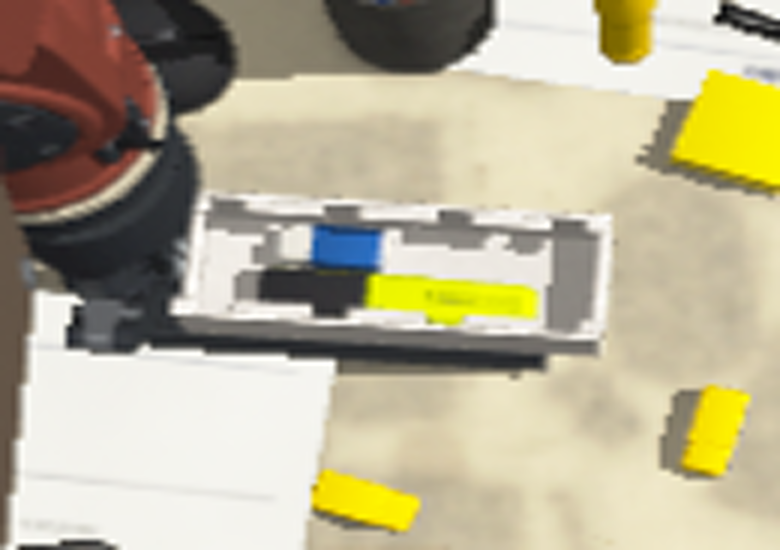

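The push is working: the white tray has moved about 10 mm and the load is staying put.

{"api": "send_rows", "payload": {"moves": [{"dp": [-0.3,0,0],"twist": 0},{"dp": [-0.3,0,0],"twist": 0},{"dp": [-0.3,0,0],"twist": 0},{"dp": [-0.3,0,0],"twist": 0},{"dp": [-0.3,0,0],"twist": 0}]}}

```text
t: 5.3
ee_pos: [0.5672, 0.1291, 0.0548]
tcp_rot: [-0.0, 0.738, 0.675, 0.0]
wrist_force: [0.5, 1.4, -0.1]
width: 0.005
```

{"api": "send_rows", "payload": {"moves": [{"dp": [-0.15,0,0],"twist": 0},{"dp": [-0.15,0,0],"twist": 0}]}}

```text
t: 5.55
ee_pos: [0.567, 0.1262, 0.0548]
tcp_rot: [0.0, 0.738, 0.675, 0.0]
wrist_force: [0.1, 1.7, -0.3]
width: -0.004
```

```bash
python3 -c "
from h import *
white('t3');print(arm.sense()['ee_pos'],arm.sense()['wrist_force'])"
```

```text
white 585 ((558.9779052734375, 33.483577728271484), (168.55743408203125, 61.33151626586914), 84.8386001586914) lip z [0.0846 0.0859 0.0869]
[0.56694685 0.12602394 0.05482047] [0.12654736 0.69546113 0.09292481]
```

{"api": "send_rows", "payload": {"moves": [{"dp": [-0.1,0,0],"twist": 0},{"dp": [-0.1,0,0],"twist": 0},{"dp": [0,0,0],"twist": 0}]}}

```text
t: 5.98
ee_pos: [0.5668, 0.1242, 0.0548]
tcp_rot: [0.0, 0.738, 0.675, -0.0]
wrist_force: [0.4, 0.4, 0.0]
width: 0.001
```

```bash
python3 -c "
from h import *
white('t4');print(arm.sense()['ee_pos'],arm.sense()['wrist_force'])"
```

```text
white 514 ((559.2047119140625, 31.327777862548828), (168.06703186035156, 61.394798278808594), 84.51197052001953) lip z [0.08   0.0813 0.0823]
[0.56680838 0.12417077 0.05481598] [-0.25277606  1.19025754  1.54649879]
```

{"api": "send_rows", "payload": {"moves": [{"dp": [-0.1,0,0],"twist": 0},{"dp": [-0.05,0,0],"twist": 0},{"dp": [0,0,0],"twist": 0}]}}

```text
t: 6.4
ee_pos: [0.5666, 0.1227, 0.0548]
tcp_rot: [0.0, 0.738, 0.675, -0.0]
wrist_force: [0.9, 0.8, 0.8]
width: -0.0
```

{"api": "send_rows", "payload": {"moves": [{"dp": [2,0,0],"twist": 0},{"dp": [2,0,-2],"twist": 0},{"dp": [1,0,-5],"twist": 0},{"dp": [0,0,-5],"twist": 0},{"dp": [0,0,-2.2],"twist": 0}]}}

```text
t: 7.02
ee_pos: [0.5722, 0.1741, 0.1999]
tcp_rot: [0.001, 0.738, 0.675, 0.002]
wrist_force: [0.4, 0.1, -0.3]
width: 0.0
```

{"api": "send_rows", "payload": {"moves": [{"dp": [0,0,0],"twist": 0},{"dp": [0,0,0],"twist": 0}]}}

```text
t: 7.28
ee_pos: [0.5705, 0.173, 0.1957]
tcp_rot: [-0.0, 0.738, 0.675, -0.001]
wrist_force: [0.5, -0.3, -0.2]
width: -0.001
```

Run:
```python
from h import *
white('t5');print(arm.sense()['ee_pos'],arm.sense()['t'])
grab('wrist','w5'); f=grab('side','s5')
cv2.imwrite('pics/s5c.png',cv2.resize(f['pixels'][140:240,330:450,::-1],None,fx=6,fy=5,interpolation=cv2.INTER_CUBIC))
f=load('w5'); W=cloud(f)
psi=np.radians(-5.2); A=np.array([[np.cos(psi),np.sin(psi)],[-np.sin(psi),np.cos(psi)]])
L=(W[...,:2]-[.5615,.0608])@A.T*1000
for u in (300,345):
  print(u,[(v,round(float(L[v,u,1]),1),round(float(W[v,u,2]*1000))) for v in range(170,250,3)])
# lip plane from top
W=cloud(load('t5')); v,u=np.mgrid[:400,:640]; m=(u>225)&(u<345)&(v>135)&(v<200)&(W[...,2]>.077)&(W[...,2]<.085)
P=W[m]; c,*_=np.linalg.lstsq(np.c_[P[:,:2]-P[:,:2].mean(0),np.ones(len(P))],P[:,2],rcond=None); print('plane',c,P[:,:2].mean(0))
```

```text
white 495 ((558.2186279296875, 27.275089263916016), (162.83401489257812, 61.00277328491211), 84.8336181640625) lip z [0.0801 0.0812 0.0821]
[0.57033937 0.17282693 0.19535974] 7.325
300 [(170, 110.1, 5), (173, 107.2, 6), (176, 104.0, 5), (179, 100.8, 4), (182, 97.8, 4), (185, 94.6, 4), (188, 96.3, 22), (191, 95.9, 31), (194, 93.4, 32), (197, 84.7, 13), (200, 81.7, 13), (203, 78.5, 12), (206, 75.4, 12), (209, 72.3, 12), (212, 69.7, 14), (215, 66.4, 13), (218, 63.2, 13), (221, 60.1, 13), (224, 56.1, 11), (227, 53.5, 13), (230, 61.4, 41), (233, 58.7, 41), (236, 56.4, 43), (239, 53.1, 42), (242, 50.8, 44), (245, 119.8, 205), (248, 120.3, 209)]
345 [(170, 109.0, 0), (173, 106.2, 1), (176, 103.0, 0), (179, 99.8, 0), (182, 97.2, 2), (185, 93.8, 0), (188, 96.0, 21), (191, 96.0, 32), (194, 93.7, 34), (197, 84.8, 13), (200, 81.4, 11), (203, 78.9, 13), (206, 75.7, 13), (209, 72.4, 12), (212, 69.7, 14), (215, 66.1, 12), (218, 63.0, 13), (221, 59.9, 13), (224, 56.6, 12), (227, 54.0, 14), (230, 50.5, 13), (233, 47.3, 13), (236, 43.8, 12), (239, 40.8, 13), (242, 37.3, 13), (245, 119.7, 205), (248, 119.8, 208)]
plane [ 2.27136380e-04 -2.38615392e-05  8.03305023e-02] [0.55853205 0.02787711]
```

View pics/t5c.png

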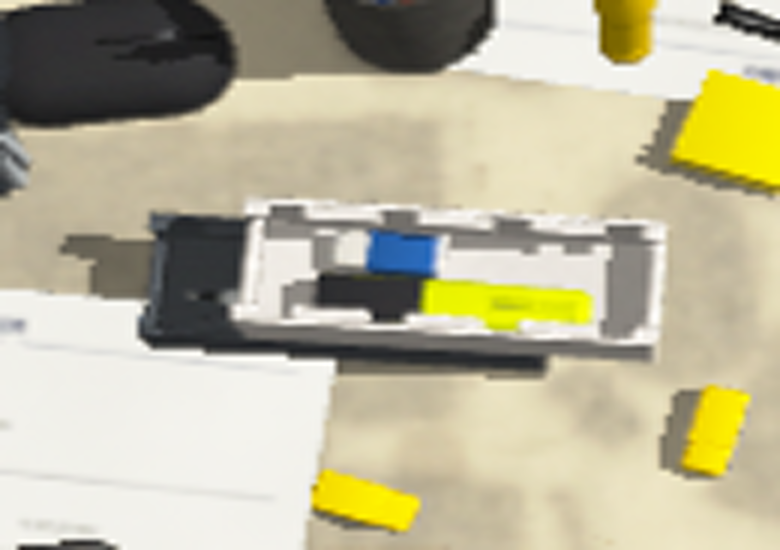

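View pics/w5.png

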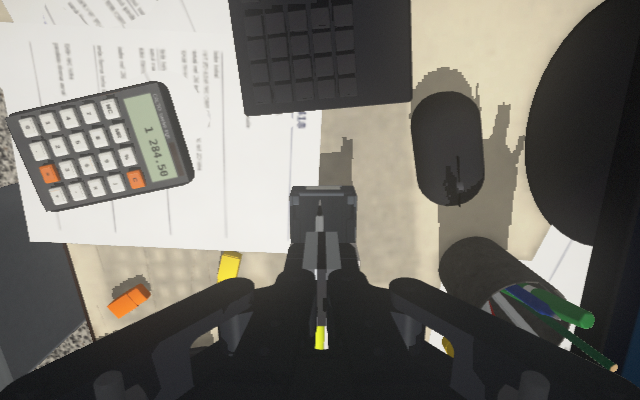

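View pics/s5c.png

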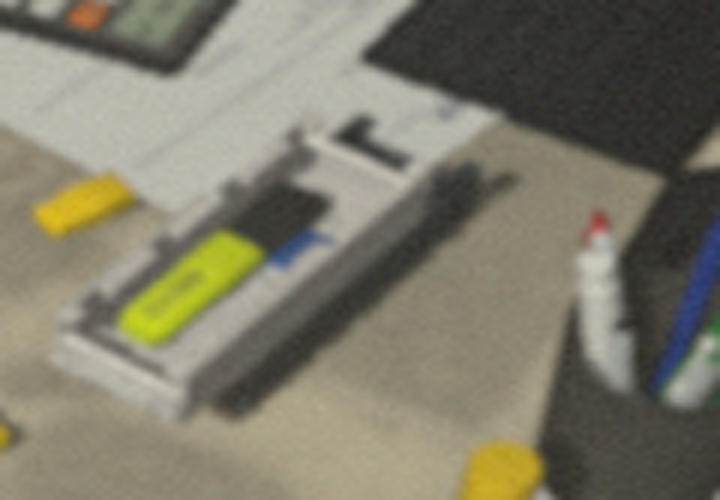

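The white tray has dropped: its lip went from about 86 to 81 mm, it is level, and the load is intact. Next I view the white and blue trays from the same relative wrist pose, so that calibration bias cancels.

Run:
```python
from h import *
plan([.550,-.0623,.281],-5.2)
```

```text
tcp [0.5704 0.1726 0.1955] tool y angle -5.16 dp cm (tool, before twist) [-23.58   0.06  -8.54] twist 0.0008
```

{"api": "send_rows", "payload": {"moves": [{"dp": [0,0,-4],"twist": 0},{"dp": [-4,0,-4.5],"twist": 0},{"dp": [-5,0,0],"twist": 0},{"dp": [-5,0,0],"twist": 0},{"dp": [-5,0,0],"twist": 0}], "claw": 1}}

```text
t: 8.05
ee_pos: [0.5536, -0.0181, 0.2811]
tcp_rot: [-0.0, 0.738, 0.675, -0.0]
wrist_force: [0.5, -1.1, -0.5]
width: 0.995
```

{"api": "send_rows", "payload": {"moves": [{"dp": [-4.6,0,0],"twist": 0},{"dp": [0,0,0],"twist": 0},{"dp": [0,0,0],"twist": 0},{"dp": [0,0,0],"twist": 0}]}}

```text
t: 8.55
ee_pos: [0.5499, -0.0615, 0.2815]
tcp_rot: [-0.0, 0.738, 0.675, -0.0]
wrist_force: [-0.3, 0.3, -0.6]
width: 1.0
```

Run:
```python
from h import *
grab('wrist','w6');plan([.550,-.0623,.281],-5.2);plan([.4849-.09*.355,-.2513-.09*.935,.245],-20.8)
```

```text
tcp [ 0.55   -0.0615  0.2816] tool y angle -5.07 dp cm (tool, before twist) [-0.08  0.01  0.06] twist 0.0023
tcp [ 0.55   -0.0615  0.2816] tool y angle -5.07 dp cm (tool, before twist) [-28.15  -7.24   3.66] twist 0.2745
```

View pics/w6.png

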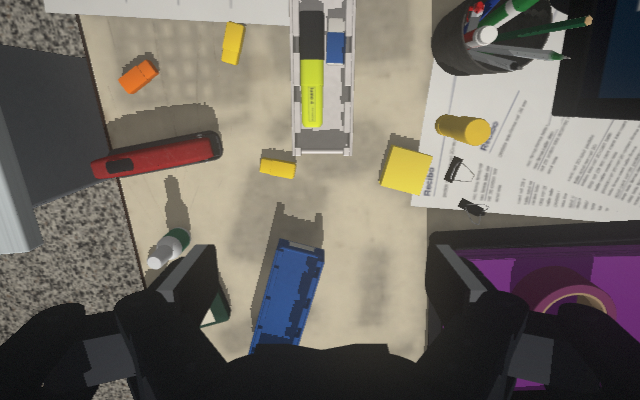

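{"api": "send_rows", "payload": {"moves": [{"dp": [-5,-1.2,0.6],"twist": 0},{"dp": [-5.8,-1.5,0.7],"twist": 0},{"dp": [-5.8,-1.5,0.7],"twist": 0},{"dp": [-5.8,-1.5,0.7],"twist": 0},{"dp": [-5.75,-1.54,0.96],"twist": 0}]}}

```text
t: 9.22
ee_pos: [0.4524, -0.3374, 0.2452]
tcp_rot: [0.0, 0.738, 0.675, 0.0]
wrist_force: [1.4, -0.2, 0.5]
width: 1.0
```

{"api": "send_rows", "payload": {"moves": [{"dp": [0,0,0],"twist": 0.137},{"dp": [0,0,0],"twist": 0.137},{"dp": [0,0,0],"twist": 0},{"dp": [0,0,0],"twist": 0}]}}

```text
t: 9.72
ee_pos: [0.4529, -0.3358, 0.2452]
tcp_rot: [0.0, 0.822, 0.569, 0.0]
wrist_force: [-0.1, -0.5, 1.5]
width: 0.999
```

Run:
```python
from h import *
plan([.4849-.09*.355,-.2513-.09*.935,.245],-20.8)
grab('wrist','w7')
```

```text
tcp [ 0.4529 -0.3358  0.2452] tool y angle -20.63 dp cm (tool, before twist) [ 0.04 -0.01  0.02] twist 0.003
```

View pics/w7.png

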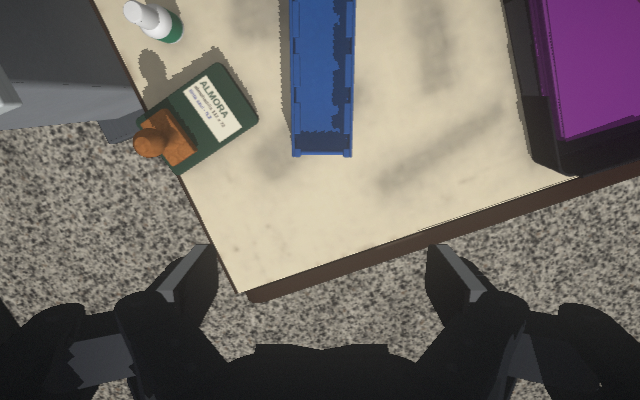

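Both views match: the white tray's right end is at (292–352, 153) and the blue's at (292–352, 156). I fit the lip edges in both.

```bash
cat >> h.py <<'E'
def edges(tag,h,blue,tcp,yawy):
    f=load(tag); W=cloud(f); p=f['pixels'].astype(int)
    if blue: m=(p[...,2]>p[...,0]+40)&(W[...,2]>h-.012)
    else: m=(W[...,2]>h-.012)&(W[...,2]<h+.02)&(p.max(-1)>90)
    m=m.astype(np.uint8); m[:, :270]=0; m[:,375:]=0; m[175:]=0
    ls=[];rs=[]
    for v in range(6,143):
        q=np.flatnonzero(m[v])
        if len(q): ls.append((q[0]-.5,v)); rs.append((q[-1]+.5,v))
    es=[(u,np.flatnonzero(m[:,u])[-1]+.5) for u in range(300,346)]
    T=lambda l: np.array([ray(f,u,v,h)[:2] for u,v in l])
    a=np.radians(yawy); y=np.array([np.cos(a),np.sin(a)]); x=np.array([-np.sin(a),np.cos(a)])
    out=[]
    for pts in (ls,rs):
        q=(T(pts)-tcp[:2])*1000; X=q@x;Y=q@y
        c=np.polyfit(X,Y,1); r=Y-np.polyval(c,X); k=abs(r)<1.5; c=np.polyfit(X[k],Y[k],1); out.append(c); print(tag,'edge slope %.4f Y@X=60 %.2f Y@0 %.2f std %.2f n%d'%(c[0],np.polyval(c,60),c[1],(Y-np.polyval(c,X))[k].std(),k.sum()))
    q=(T(es)-tcp[:2])*1000; X=q@x; print('end X median %.2f'%np.median(X))
E
python3 - <<'E'
from h import *
edges('w6',.081,False,np.array([.550,-.0615]),-5.07)
edges('w7',.045,True,np.array([.4529,-.3358]),-20.63)
E
```

```text
Traceback (most recent call last):
  File "h.py", line 40, in edges
    es=[(u,np.flatnonzero(m[:,u])[-1]+.5) for u in range(300,346)]
           ~~~~~~~~~~~~~~~~~~~~~~^^^^
IndexError: index -1 is out of bounds for axis 0 with size 0
```

```bash
sed -i 's/for u in range(300,346)\]/for u in list(range(293,298))+list(range(346,351)) if m[100:,u].any()]/' h.py
python3 - <<'E'
from h import *
edges('w6',.081,False,np.array([.550,-.0615]),-5.07)
edges('w7',.045,True,np.array([.4529,-.3358]),-20.63)
E
```

```text
w6 edge slope 0.0014 Y@X=60 -29.01 Y@0 -29.09 std 0.27 n137
w6 edge slope 0.0025 Y@X=60 30.92 Y@0 30.77 std 0.27 n137
end X median 10.57
w7 edge slope 0.0030 Y@X=60 -29.09 Y@0 -29.27 std 0.31 n137
w7 edge slope 0.0026 Y@X=60 30.13 Y@0 29.97 std 0.29 n137
end X median 9.61
```

{"api": "send_rows", "payload": {"moves": [{"dp": [4.5,0.03,2],"twist": 0.003},{"dp": [4.66,0.03,4],"twist": 0},{"dp": [0,0,5],"twist": 0},{"dp": [0,0,5],"twist": 0}]}}

```text
t: 10.28
ee_pos: [0.4865, -0.2502, 0.0842]
tcp_rot: [0.001, 0.823, 0.568, 0.0]
wrist_force: [0.6, -1.4, -0.9]
width: 0.999
```

Run:
```python
from h import *
a=np.radians(-20.63);y=np.array([np.cos(a),np.sin(a)]);x=np.array([-y[1],y[0]])
t=np.array([.4529,-.3358])+.0916*x+.0006*y; print(t)
plan([*t,.010],-20.79)
```

```text
[ 0.48573511 -0.25028523]
tcp [ 0.4865 -0.2502  0.0842] tool y angle -20.81 dp cm (tool, before twist) [-0.04 -0.08  7.42] twist -0.0004
```

{"api": "send_rows", "payload": {"moves": [{"dp": [0,0,3],"twist": 0},{"dp": [0,0,2.5],"twist": 0},{"dp": [0,0,1.5],"twist": 0},{"dp": [0,0,0],"twist": 0},{"dp": [0,0,0],"twist": 0}]}}

```text
t: 10.9
ee_pos: [0.4865, -0.2514, 0.0161]
tcp_rot: [0.001, 0.824, 0.566, 0.0]
wrist_force: [-0.8, 0.0, -0.1]
width: 1.006
```

Run:
```python
from h import *
plan([.48574,-.25029,.010],-20.79); grab('wrist','w8')
```

```text
tcp [ 0.4865 -0.2514  0.0161] tool y angle -21.0 dp cm (tool, before twist) [ 0.08 -0.11  0.61] twist -0.0037
```

View pics/w8.png

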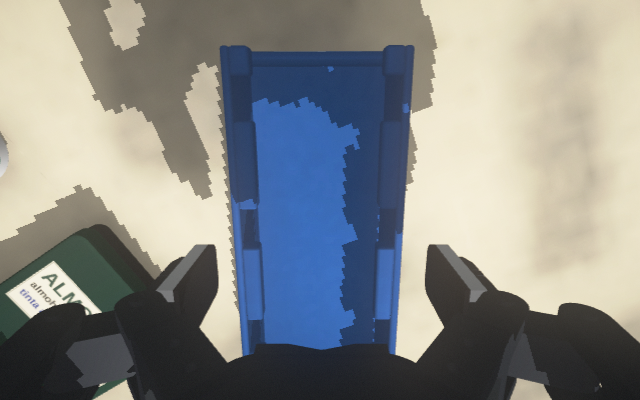

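{"api": "send_rows", "payload": {"moves": [{"dp": [0.08,-0.11,0.6],"twist": -0.004},{"dp": [0,0,0],"twist": 0}]}}

```text
t: 11.2
ee_pos: [0.4849, -0.2496, 0.0091]
tcp_rot: [-0.0, 0.823, 0.568, -0.0]
wrist_force: [0.0, 0.3, -0.9]
width: 0.996
```

{"api": "send_rows", "payload": {"moves": [{"dp": [0,0,0],"twist": 0},{"dp": [0,0,0],"twist": 0},{"dp": [0,0,0],"twist": 0},{"dp": [0,0,0],"twist": 0},{"dp": [0,0,0],"twist": 0}], "claw": -1, "grip_force": 40}}

```text
t: 11.82
ee_pos: [0.4852, -0.25, 0.0095]
tcp_rot: [0.0, 0.823, 0.568, 0.0]
wrist_force: [-1.4, 1.3, 6.0]
width: 0.695
```

Run:
```python
from h import *
plan([.48574,-.25029,.010],-20.79); print(arm.sense()['width']*85,arm.sense()['wrist_force']);grab('wrist','w9')
```

```text
tcp [ 0.4852 -0.25    0.0095] tool y angle -20.8 dp cm (tool, before twist) [-0.01  0.06 -0.05] twist -0.0001
59.038026116733505 [-1.44391788  1.3290702   6.03010269]
```

View pics/w9.png

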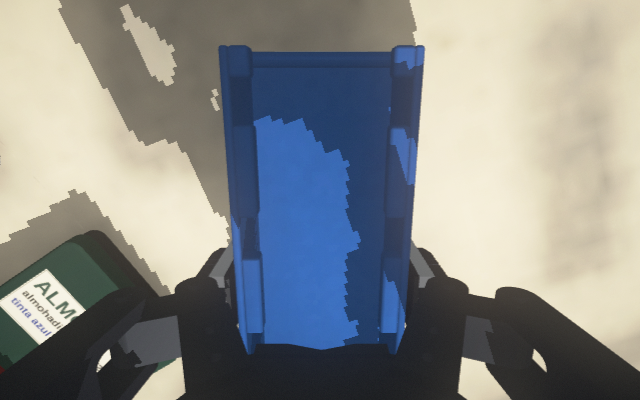

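Run:
```python
from h import *
f=load('w9'); W=cloud(f); p=f['pixels'].astype(int); tcp,R=np.array([.4852,-.25]),0
m=(p[...,2]>p[...,0]+25)&(W[...,2]>.036)
a=np.radians(-20.8);y=np.array([np.cos(a),np.sin(a)]);x=np.array([-y[1],y[0]])
for name,k in (('L',0),('R',-1)):
    Q=[]
    for v in range(55,235):
        q=np.flatnonzero(m[v])
        if len(q): Q.append(ray(f,q[k]+(.5 if k else -.5),v,.045)[:2])
    q=(np.array(Q)-tcp)*1000; X=q@x;Y=q@y; c=np.polyfit(X,Y,1); r=Y-np.polyval(c,X);kk=abs(r)<1;c=np.polyfit(X[kk],Y[kk],1); print(name,c,X.min(),X.max(),np.polyval(c,40))
v=[np.flatnonzero(m[:,u])[0] for u in (224,228,414,418)]; print(v,[(( ray(f,u,vv-.5,.045)[:2]-tcp)*1000)@x for u,vv in zip((224,228,414,418),v)])
```

```text
L [ 2.53196884e-04 -2.99112950e+01] 22.860240667221213 78.69705757407367 -29.901167144707777
R [1.30315033e-03 2.96065636e+01] 22.799863968339974 78.66261703166116 29.65868956710556
[np.int64(45), np.int64(47), np.int64(47), np.int64(46)] [np.float64(81.53592620891176), np.float64(80.9975960831125), np.float64(80.96749945749623), np.float64(81.23602184495788)]
```

{"api": "send_rows", "payload": {"moves": [{"dp": [0,0,-1],"twist": 0},{"dp": [0,0,-3],"twist": 0},{"dp": [0,0,-5],"twist": 0},{"dp": [0,0,-5],"twist": 0},{"dp": [0,0,-3],"twist": 0}]}}

```text
t: 12.5
ee_pos: [0.4857, -0.2503, 0.1822]
tcp_rot: [0.001, 0.823, 0.568, 0.0]
wrist_force: [0.4, -0.7, -3.1]
width: 0.694
```

Run:
```python
from h import *
a=np.radians(-5.07);y=np.array([np.cos(a),np.sin(a)]);x=np.array([-y[1],y[0]])
t=np.array([.550,-.0615])+.1366*x+.0011*y; print('goal',t)
plan([*t,.19],-5.18);s=arm.sense();print(s['width'],s['wrist_force'])
grab('wrist','w10')
```

```text
goal [0.56316742 0.07446834]
tcp [ 0.4857 -0.2503  0.1822] tool y angle -20.8 dp cm (tool, before twist) [33.11 -4.28 -0.82] twist -0.2726
0.6935641605066138 [ 0.35746835 -0.71090229 -3.12188514]
```

View pics/w10.png

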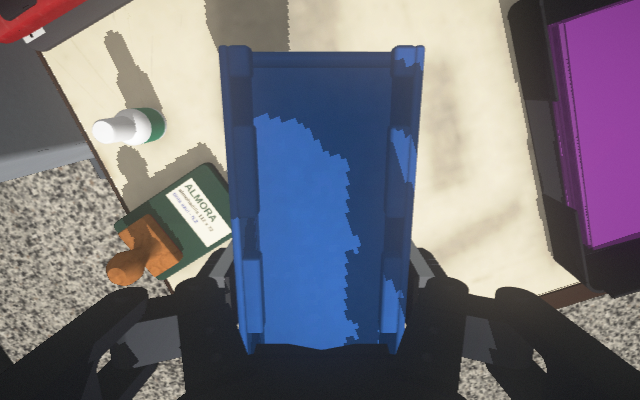

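{"api": "send_rows", "payload": {"moves": [{"dp": [3,-0.4,-0.8],"twist": 0},{"dp": [5,-0.6,0],"twist": 0},{"dp": [5,-0.6,0],"twist": 0},{"dp": [5,-0.7,0],"twist": 0},{"dp": [5,-0.7,0],"twist": 0}]}}

```text
t: 13.18
ee_pos: [0.5386, -0.0226, 0.1871]
tcp_rot: [-0.0, 0.823, 0.568, -0.0]
wrist_force: [0.2, -0.7, -2.2]
width: 0.695
```

{"api": "send_rows", "payload": {"moves": [{"dp": [5,-0.65,0],"twist": 0},{"dp": [3.6,-0.45,0],"twist": 0},{"dp": [1.5,-0.2,0],"twist": -0.1},{"dp": [0,0,0],"twist": -0.1},{"dp": [0,0,0],"twist": -0.072}]}}

```text
t: 13.8
ee_pos: [0.562, 0.0752, 0.1869]
tcp_rot: [-0.0, 0.737, 0.675, -0.0]
wrist_force: [-0.1, 0.4, -3.4]
width: 0.697
```

{"api": "send_rows", "payload": {"moves": [{"dp": [0,0,0],"twist": 0},{"dp": [0,0,0],"twist": 0}]}}

```text
t: 14.05
ee_pos: [0.5622, 0.0748, 0.1871]
tcp_rot: [-0.0, 0.739, 0.674, -0.0]
wrist_force: [-0.4, -0.8, -2.0]
width: 0.693
```

Run:
```python
from h import *
plan([.56287,.0745,.105],-5.18);s=arm.sense();print(s['width'],s['wrist_force'])
```

```text
tcp [0.5622 0.0748 0.1871] tool y angle -5.31 dp cm (tool, before twist) [-0.02  0.07  8.21] twist -0.0023
0.6934673457864026 [-0.3804334  -0.82460671 -1.97821677]
```

{"api": "send_rows", "payload": {"moves": [{"dp": [-0.02,0.07,3.5],"twist": -0.002},{"dp": [0,0,3.4],"twist": 0},{"dp": [0,0,1.6],"twist": 0},{"dp": [0,0,0.2],"twist": 0},{"dp": [0,0,0],"twist": 0}]}}

```text
t: 14.68
ee_pos: [0.5638, 0.0746, 0.1012]
tcp_rot: [0.0, 0.738, 0.675, 0.0]
wrist_force: [0.0, -0.1, -1.5]
width: 0.698
```

Run:
```python
from h import *
plan([.56287,.0745,.0815],-5.18);s=arm.sense();print(s['width'],s['wrist_force'])
f=grab('side','s11'); cv2.imwrite('pics/s11c.png',cv2.resize(f['pixels'][130:240,330:450,::-1],None,fx=6,fy=5,interpolation=cv2.INTER_CUBIC))
f=grab('top','t11'); cv2.imwrite('pics/t11c.png',cv2.resize(f['pixels'][110:220,215:345,::-1],None,fx=6,fy=5,interpolation=cv2.INTER_CUBIC))
```

```text
tcp [0.5638 0.0746 0.1012] tool y angle -5.11 dp cm (tool, before twist) [-0.01 -0.1   1.97] twist 0.0012
0.6983145048066373 [ 0.02718958 -0.06335909 -1.52705184]
```

View pics/s11c.png

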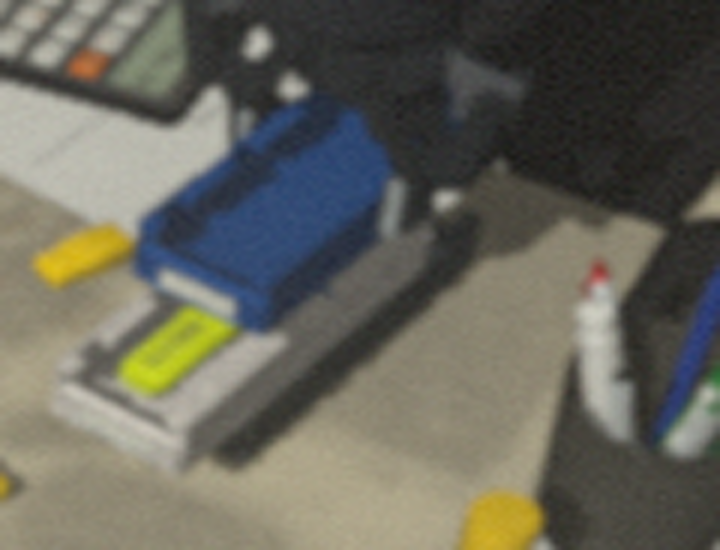

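View pics/t11c.png

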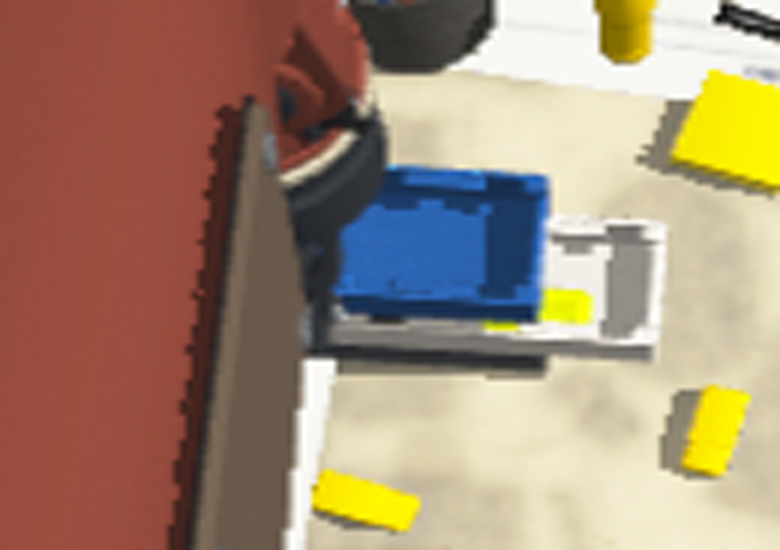

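{"api": "send_rows", "payload": {"moves": [{"dp": [0,-0.1,0.4],"twist": 0.001},{"dp": [0,0,0.3],"twist": 0},{"dp": [0,0,0.2],"twist": 0},{"dp": [0,0,0],"twist": 0}]}}

```text
t: 15.28
ee_pos: [0.562, 0.0746, 0.091]
tcp_rot: [-0.0, 0.738, 0.675, -0.0]
wrist_force: [0.0, 0.1, -1.9]
width: 0.69
```

Run:
```python
from h import *
plan([.56287,.0745,.0815],-5.18);s=arm.sense();print(s['width'],s['wrist_force'])
```

```text
tcp [0.562  0.0746 0.091 ] tool y angle -5.16 dp cm (tool, before twist) [-0.01  0.09  0.95] twist 0.0004
0.6903382158758387 [ 0.0158317   0.11573793 -1.89367978]
```

{"api": "send_rows", "payload": {"moves": [{"dp": [0,0.07,0.1],"twist": 0},{"dp": [0,0,0.1],"twist": 0},{"dp": [0,0,0.1],"twist": 0},{"dp": [0,0,0],"twist": 0}]}}

```text
t: 15.78
ee_pos: [0.5627, 0.0746, 0.0881]
tcp_rot: [-0.0, 0.738, 0.675, -0.0]
wrist_force: [0.1, -0.3, -2.2]
width: 0.698
```

Run:
```python
from h import *
plan([.56287,.0745,.0815],-5.18);s=arm.sense();print(s['width'],s['wrist_force'],s['moment'])
```

```text
tcp [0.5627 0.0746 0.0881] tool y angle -5.16 dp cm (tool, before twist) [-0.01  0.01  0.66] twist 0.0004
0.6975997688001488 [ 0.07470464 -0.28921594 -2.18141037] [ 0.01354932 -0.00680511 -0.04507818]
```

{"api": "send_rows", "payload": {"moves": [{"dp": [0,0,0.1],"twist": 0},{"dp": [0,0,0.1],"twist": 0},{"dp": [0,0,0.1],"twist": 0},{"dp": [0,0,0],"twist": 0}]}}

```text
t: 16.27
ee_pos: [0.5627, 0.0746, 0.0851]
tcp_rot: [-0.0, 0.738, 0.675, -0.0]
wrist_force: [-0.0, 0.1, -3.2]
width: 0.695
```

{"api": "send_rows", "payload": {"moves": [{"dp": [0,0,0.1],"twist": 0},{"dp": [0,0,0.1],"twist": 0},{"dp": [0,0,0],"twist": 0}]}}

```text
t: 16.65
ee_pos: [0.5627, 0.0746, 0.0831]
tcp_rot: [-0.0, 0.738, 0.675, -0.0]
wrist_force: [1.1, -0.4, -2.4]
width: 0.697
```

Below riding height (0.0865) with no contact force, so the feet are entering the notches.

{"api": "send_rows", "payload": {"moves": [{"dp": [0,0,0.1],"twist": 0},{"dp": [0,0,0],"twist": 0}]}}

```text
t: 16.9
ee_pos: [0.5627, 0.0746, 0.0821]
tcp_rot: [-0.0, 0.738, 0.675, -0.0]
wrist_force: [-0.5, 0.1, -2.0]
width: 0.699
```

{"api": "send_rows", "payload": {"moves": [{"dp": [0,0,0.05],"twist": 0},{"dp": [0,0,0.05],"twist": 0},{"dp": [0,0,0],"twist": 0}]}}

```text
t: 17.27
ee_pos: [0.5629, 0.0746, 0.0815]
tcp_rot: [0.0, 0.738, 0.675, 0.0]
wrist_force: [-1.5, 0.1, 4.0]
width: 0.696
```

{"api": "send_rows", "payload": {"moves": [{"dp": [0,0,0],"twist": 0},{"dp": [0,0,0],"twist": 0},{"dp": [0,0,0],"twist": 0},{"dp": [0,0,0],"twist": 0}], "claw": 1}}

```text
t: 17.77
ee_pos: [0.5628, 0.0746, 0.0812]
tcp_rot: [-0.0, 0.738, 0.675, -0.0]
wrist_force: [-0.7, 0.5, -0.5]
width: 1.001
```

{"api": "send_rows", "payload": {"moves": [{"dp": [0,0,-2],"twist": 0},{"dp": [0,0,-4],"twist": 0},{"dp": [0,0,-5],"twist": 0},{"dp": [0,0,-5],"twist": 0},{"dp": [0,0,0],"twist": 0}]}}

```text
t: 18.4
ee_pos: [0.5651, 0.0746, 0.2452]
tcp_rot: [0.002, 0.738, 0.675, 0.003]
wrist_force: [-1.1, 0.1, -0.8]
width: 1.001
```

{"api": "send_rows", "payload": {"moves": [{"dp": [5,0,0],"twist": 0},{"dp": [6,-1,0],"twist": 0},{"dp": [6,-2,0],"twist": 0},{"dp": [6,-3,0],"twist": 0},{"dp": [0,0,0],"twist": 0}]}}

```text
t: 19.02
ee_pos: [0.5232, 0.3077, 0.2399]
tcp_rot: [-0.001, 0.736, 0.677, -0.001]
wrist_force: [-0.2, -0.1, -0.3]
width: 0.992
```

Run:
```python
from h import *
f=grab('side','s12'); cv2.imwrite('pics/s12c.png',cv2.resize(f['pixels'][130:240,330:450,::-1],None,fx=6,fy=5,interpolation=cv2.INTER_CUBIC))
f=grab('top','t12'); cv2.imwrite('pics/t12c.png',cv2.resize(f['pixels'][110:220,215:345,::-1],None,fx=6,fy=5,interpolation=cv2.INTER_CUBIC))
W=cloud(f); v,u=np.mgrid[:400,:640];p=f['pixels'].astype(int)
m=(u>215)&(u<345)&(v>130)&(v<200)&(W[...,2]>.108)&(W[...,2]<.13)&(p[...,2]>p[...,0]+30)
P=W[m]; print(len(P),cv2.minAreaRect((P[:,:2]*1000).astype(np.float32)),np.percentile(P[:,2],[50,75,90]))
P=P[P[:,2]>.112]
c,*_=np.linalg.lstsq(np.c_[P[:,:2]-P[:,:2].mean(0),np.ones(len(P))],P[:,2],rcond=None); print('plane',c)
s=arm.sense(); print(s['t'],s['ee_pos'])
```

```text
562 ((562.5198974609375, 71.49034118652344), (163.66966247558594, 61.20954132080078), 84.32720947265625) [0.11602976 0.11712308 0.11805116]
plane [0.00012751 0.0014976  0.11614333]
19.125 [0.5249634  0.30439205 0.24021948]
```

View pics/s12c.png

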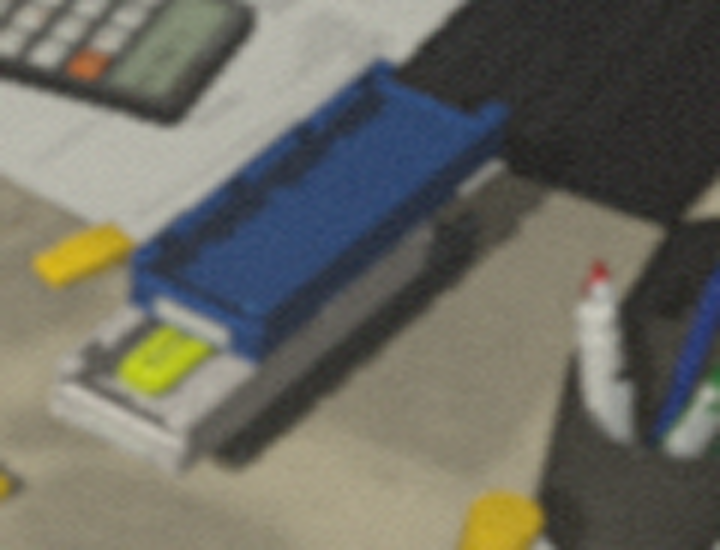

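View pics/t12.png

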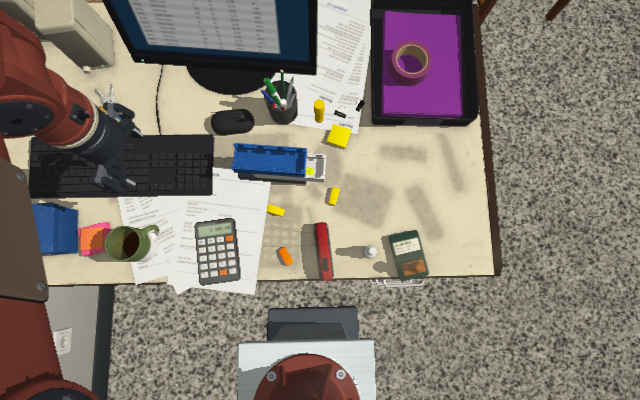

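{"api": "send_rows", "payload": {"moves": [{"dp": [0,0,0],"twist": 0},{"dp": [0,0,0],"twist": 0},{"dp": [0,0,0],"twist": 0}]}}

```text
t: 19.5
ee_pos: [0.526, 0.3032, 0.2412]
tcp_rot: [0.0, 0.739, 0.674, 0.0]
wrist_force: [-0.3, 0.5, 0.1]
width: 1.003
```

```bash
python3 -c "
from rig import arm
print(arm.job_done())"
```

```text
the job is handed in; nothing more can be done
None
```

The stack is finished and handed in at about 19.5 s, with the arm clear of everything.

- **White tray:** I pushed it about 33 mm to the right along the bottom tray, at roughly 2 N. Its feet dropped into the next notches: the lip went from 86 to 81 mm and measured level. The highlighter and eraser stayed in it.
- **Blue tray:** I gripped it across its width and lowered it onto the white tray. It met no force until it reached the seated height. Afterwards its lip was at 117 mm (expected 117), level to within 0.3 mm over its length, and 44 mm left of the white tray's centre.
- **Other things on the desk:** I touched nothing else, and in the last top picture they looked unmoved.

No check failed or disagreed. I had no direct view of the feet in the notches; that they are seated follows from the heights and the contact force.

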